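Scrape the sole offcuts off the trimming board

TASK

Clear the trimming board: hold the blue-handled scraper block and push all four cream-coloured sole offcuts over the board's edge into the orange tray, without touching the offcuts with the gripper. When all four are in the tray, stand the scraper upright on its green mat again and let go of it. Leave the polish tins and the shoe brush where they are.

Things in the scene. Friction and masses are not known exactly. Their poses are not given: they have to be found in the camera images.
- scraper: The scraper block, upright: a pale wooden foot 130 long (its x) by 34 (its y) by 28 mm high, with a blue grip 100 (x) by 26 (y) mm on top of it, from 28 to 83 mm above the underside. Origin: centre of the underside; z up. Take it by the blue grip across its 26 mm (along y). Push with a long flat side of the foot (the faces towards its +y or -y). 0.2 kg. It starts standing on the green mat.
- mat: The green mat where the scraper stands at the start and must stand at the end: 190 (x) by 120 (y) by 4 mm, fixed. Origin: centre of the underside; its top is 4 mm above. It lies to the left or to the right of the board.
- board: The black trimming board, fixed: a flat square top 220 by 220 mm, 50 mm above its origin (centre of its underside, on the table); no raised edges. The tray lies along its +y or its -y edge (y = +110 or -110 mm), the ledge along the other.
- tray: The orange open tray that catches the offcuts, fixed: 250 (x) by 90 (y) by 30 mm high, walls 4 mm, inner floor 4 mm up. Origin: centre of its underside; axes parallel to the board's. Its centre lies 145 mm from the board's centre along the board's +y or -y; its rim is 20 mm lower than the board's top, and the board's edge overhangs the tray's near wall by 10 mm, leaving a 75 mm wide opening.
- chip1: A cream-coloured offcut of crepe sole, about 26 by 22 by 12 mm, 10 g, loose, lying flat on the board at the start. Origin: its centre.
- chip2: A cream-coloured offcut of crepe sole, about 26 by 22 by 12 mm, 10 g, loose, lying flat on the board at the start. Origin: its centre.
- chip3: A cream-coloured offcut of crepe sole, about 26 by 22 by 12 mm, 10 g, loose, lying flat on the board at the start. Origin: its centre.
- chip4: A cream-coloured offcut of crepe sole, about 26 by 22 by 12 mm, 10 g, loose, lying flat on the board at the start. Origin: its centre.
- tin1: Red-lidded shoe polish tin, 62 mm across, 24 mm high, standing on the pale wooden ledge (22 mm high, along the board's edge across from the tray); its lid is thus lower than the board's top. Origin: centre of the underside. To be left alone.
- tin2: The same with a yellow lid, also on the ledge. To be left alone.
- brush: Shoe brush with brown wooden back and black bristle block, 160 (x) by 50 (y) by 42 mm, lying on a cork pad on the other side of the board from the green mat. Origin: centre of the underside. To be left alone.

How it is judged:
By the outcome, as a careful person would: the job done as asked, in the order asked, and still so for the second after the job is handed in, with the robot touching nothing.
It also fails if it takes over 58 s, if anything falls off the work surface, if the arm or the gripper's body presses on something with over 40 N, if the wrist force passes 120 N, or if a joint passes its speed limit or range.

ROBOT

A 6-joint arm with a two-finger parallel gripper is mounted at the origin on the work surface. World frame = base frame: x ahead of the robot, y to its left, z up, the work surface at z = 0. Lengths are in mm, angles in degrees, forces in N, time in s.
With the tool pointing down it reaches from about 350 to 850 mm from the base axis. Payload 8.1 kg.
Tool frame: the origin (TCP) lies midway between the tips of the shut fingers; the grasp point (between the pads) lies 19 mm behind it; z points along the fingers, y is the line along which they close (so a half turn about z gives the same grasp; the last joint's range is limited). The gripper opens to 85 mm and grips with 20 to 120 N. Pads are 22 mm wide; open, the fingers measure 114 mm over their backs; the gripper's body (76 mm by 85 mm) begins 54 mm behind the grasp point. The pads swing forward as they close: fully open they stand 13 mm farther back than shut.
Start: joints at [63.747, 7.471, 85.268, -0, 87.261, -4.893], TCP at [218.514, 558.799, 204.292] pointing down, gripper open.
Joint ranges: [-169.43, 169.43], [-51.17, 129.36], [1.28, 143.12], [-76.62, 256.62], [0, 156.53], [-152.29, 152.29]. Speed limits (degrees/s): [136.94, 136.94, 159.86, 180, 180, 180].

INTERFACE

Orientations are given as [roll, pitch, yaw] about the fixed x, y, z axes, in that order (R = Rz(yaw) Ry(pitch) Rx(roll)).
In Python, from bench import sensors, optics, r gives the robot as it stands.
- The arm moves only by the tool apply_moves, never from a script. Its argument "targets" is a list of rows, each a list of 7 numbers: the shift along the tool's x, y, z in mm, then the turn, a rotation vector about the tool's x, y, z in rad, then the closure, from 0 (fully open) to 1 (shut). In form: [[x, y, z, wx, wy, wz, claw], ...]. A call has 1 to 20 rows; each row shifts and turns the commanded pose from where the row before left it, along the tool's axes as they then stand; what a row does not reach is not made up. A row lasts 1/8 s, in which the tool goes at most 62.5 mm and 10.7 degrees, less where a joint would pass 70% of its speed; a pose out of reach is approached as far as the arm can. A call is refused whole if a number of a shift passes 62.5 or a number of a turn 0.188, either way. A call with a gripper value outside its range is refused whole. The fingers move at their own pace and stop on an object; "force" is the grip in N (left out, the last holds). Time passes only in rows, so rows that do not move let the fingers close. It gives the time, the measured TCP pose, the force, the opening and the grip force at its end, in the units of the state.
- sensors.sense(): the state, without advancing time (a new reading comes with each control period).
- optics.snapshot(name): name is "side" or "top" or "wrist"; returns the picture (384x512x3 uint8, red, green, blue); there is no depth.
- optics.get_calibration(name): a dict with "camera_matrix" (3x3 intrinsics, pixels), "pose" (4x4, takes a point from camera to world coordinates). Camera axes: x right, y down, z forward; pixel columns grow to the right and rows downward; lengths in mm; the calibration is good to about 2 mm. A picture is of the moment at which its call begins: read the wrist's pose just before it. get_calibration takes no time and is no camera call; for the wrist camera it gives the pose at the moment of the call.
- r.hand_in(): hands the job in; it is judged then, once.
The state is a dict: "time": time; "joint_pos": joint angles; "qd": joint speeds; "joint_efforts": joint torques, N m; "tool_pos": TCP position; "tcp_rot": TCP orientation; "ft_force": force on the tool from outside, world axes, zero at the start; "wrist_torque": the same for the moment, N m; "finger_gap": finger opening in mm; "grip_force": force on a finger pad.
Only numpy, scipy, OpenCV 4.12 (cv2) and the standard library are available. Lean on these libraries where they do the work, as an engineer would, in place of code of your own. Each camera call takes 0.05 s, during which the arm holds its last target. There are 200 camera calls.

## Working session

There is one attempt and no reset: what is moved stays moved. The work goes in short steps, Python scripts to look and compute and a tool call to move; the robot and the scene stay as the last step left them, time stands still between calls to the robot, and variables do not carry over. Pictures are saved under pics/ and viewed, at most 10 in all, crops included, and the job is handed in when it is done.

Besides the shell and the picture viewer there is one more tool, called after ">>>" as name([rows], argument=value, ...), one row to a line, values as JSON. apply_moves: Moves the arm, as the interface text tells. Its arguments: {"type":"object","properties":{"targets":{"type":"array"},"force":{"type":"number"}},"required":["targets"]}

```bash
mkdir -p pics
python3 - <<'E'
from bench import sensors, optics, r
import cv2,numpy as np
for n in("top","side"):
    cv2.imwrite(f"pics/{n}0.png",optics.snapshot(n)[:,:,::-1])
    c=optics.get_calibration(n);print(n,np.round(c["camera_matrix"],1).tolist(),np.round(c["pose"],3).tolist())
s=sensors.sense();print({k:np.round(v,2).tolist() for k,v in s.items()})
E
```

```text
top [[496.3, 0.0, 260.7], [0.0, 496.3, 193.7], [0.0, 0.0, 1.0]] [[-0.01, -0.987, 0.163, 311.243], [-1.0, 0.012, 0.011, -12.954], [-0.013, -0.163, -0.987, 1568.681], [0.0, 0.0, 0.0, 1.0]]
side [[452.6, 0.0, 264.9], [0.0, 452.6, 205.3], [0.0, 0.0, 1.0]] [[-0.995, -0.077, 0.06, 513.556], [-0.097, 0.758, -0.645, 792.588], [0.004, -0.648, -0.761, 993.249], [0.0, 0.0, 0.0, 1.0]]
{'time': 0.1, 'joint_pos': [63.75, 7.51, 85.32, 0.0, 87.26, -4.89], 'qd': [0.0, -0.21, -0.12, 0.05, 0.07, -0.1], 'joint_efforts': [0.0, -57.1, -50.19, -0.0, 0.01, 0.0], 'tool_pos': [218.28, 558.32, 203.38], 'tcp_rot': [-179.91, -0.01, 158.64], 'ft_force': [-0.58, -0.19, -0.76], 'wrist_torque': [-0.02, 0.05, -0.02], 'grip_force': 0.0, 'finger_gap': 85.27}
```

View pics/top0.png

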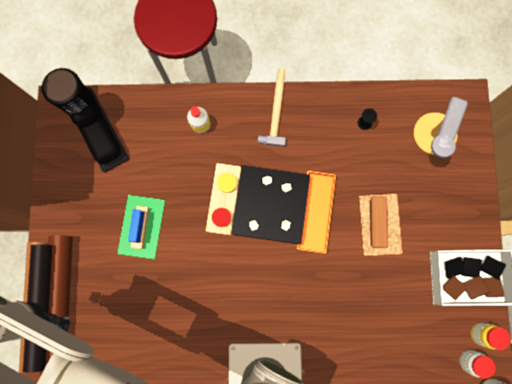

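View pics/side0.png

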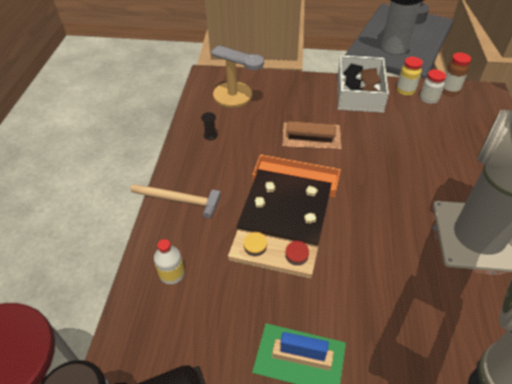

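The top view shows the green mat at about (141,227) with the blue grip at (137,228). The black board is at (270,204), with chips at (267,181), (287,188), (254,225) and (286,226). The tray is to its right at (318,212), the tins are on the ledge to its left, and the brush is at (380,222). The side view agrees. Next I segment these and triangulate them.

```bash
cat > h.py <<'E'
import cv2,numpy as np
from bench import sensors,optics,r
cal={n:optics.get_calibration(n) for n in("top","side")}
def ray(n,p,c=None):
    c=c or cal[n];K=np.array(c["camera_matrix"]);T=np.array(c["pose"])
    return T[:3,3],T[:3,:3]@np.linalg.inv(K)@np.array([p[0],p[1],1.])
def plane(n,p,z,c=None):
    o,d=ray(n,p,c);return (o+d*(z-o[2])/d[2])
def tri(p,q):
    o1,d1=ray("top",p);o2,d2=ray("side",q)
    s=np.linalg.lstsq(np.c_[d1,-d2],o2-o1,rcond=None)[0]
    a,b=o1+s[0]*d1,o2+s[1]*d2
    return (a+b)/2,np.linalg.norm(a-b)
def mask(im,k,roi):
    hsv=cv2.cvtColor(im,cv2.COLOR_RGB2HSV)
    lo,hi=dict(blue=((100,120,50),(130,255,255)),green=((50,100,60),(85,255,255)),cream=((15,15,150),(40,130,255)),black=((0,0,0),(179,255,50)),orange=((7,190,160),(19,255,255)))[k]
    m=cv2.inRange(hsv,lo,hi);o=np.zeros_like(m);x0,y0,x1,y1=roi;o[y0:y1,x0:x1]=m[y0:y1,x0:x1];return o
def blobs(m,amin=15):
    c,_=cv2.findContours(m,cv2.RETR_EXTERNAL,cv2.CHAIN_APPROX_NONE)
    out=[]
    for k in c:
        f=np.zeros_like(m);cv2.drawContours(f,[k],-1,255,-1);M=cv2.moments(f,True)
        if M["m00"]>=amin: out.append((M["m10"]/M["m00"],M["m01"]/M["m00"],M["m00"],k))
    return sorted(out,key=lambda b:-b[2])
E
python3 - <<'E'
from h import *
R={"top":dict(mat=(100,180,180,275),board=(225,155,320,255)),"side":dict(mat=(235,310,365,384),board=(225,160,345,245))}
B={}
for n in R:
    im=optics.snapshot(n)
    for k,roi in(("blue","mat"),("green","mat"),("black","board"),("cream","board"),("orange","board")):
        if k=="orange": rr=(290,160,345,260) if n=="top" else (240,145,350,200)
        else: rr=R[n][roi]
        b=blobs(mask(im,k,rr),8);B[n,k]=b
        print(n,k,[(round(x,1),round(y,1),a) for x,y,a,_ in b[:5]])
        if k in("black","green","blue"):
            hull=cv2.convexHull(b[0][3]); print("  quad",cv2.approxPolyN(hull,4).reshape(-1,2).tolist())
            z=dict(black=50,green=4,blue=83)[k]
            P=np.array([plane(n,p,z)[:2] for p in hull.reshape(-1,2)],np.float32)
            print("  rect on plane",[np.round(v,1) for v in cv2.minAreaRect(P)])
for k in("green","black"):
    print(k,tri(B["top",k][0][:2],B["side",k][0][:2]))
for b in B["top","cream"]: 
  print("chip",plane("top",b[:2],60).round(0),end=' ')
  for c in B["side","cream"]:
    p,e=tri(b[:2],c[:2])
    if e<6:print(p.round(1),round(e,1),end=' ')
  print()
E
```

```text
top blue [(135.7, 225.7, 353.0)]
  quad [[143, 211], [139, 241], [128, 241], [133, 208]]
  rect on plane [array([465.1, 381. ]), array([33.7, 97.3]), np.float64(83.1)]
top green [(141.0, 226.6, 2247.0)]
  quad [[165, 200], [154, 259], [117, 253], [128, 194]]
  rect on plane [array([470.2, 385.2]), array([120.2, 189.5]), np.float64(81.3)]
top black [(281.2, 181.6, 1169.0)]
  quad [[309, 175], [303, 219], [240, 179], [242, 166]]
  rect on plane [array([568.5, -31.8]), array([210.2, 137.1]), np.float64(81.2)]
top cream [(230.9, 200.6, 233.0), (233.2, 170.5, 161.0), (285.3, 224.7, 82.0), (253.2, 224.9, 80.0), (286.0, 186.9, 75.0)]
top orange [(316.9, 201.3, 413.0), (315.6, 249.7, 53.0), (327.8, 230.7, 16.0), (326.9, 238.3, 14.0)]
side blue [(303.8, 345.5, 845.0)]
  quad [[330, 342], [323, 359], [282, 350], [280, 331]]
  rect on plane [array([467.6, 395.7]), array([40.8, 98.1]), np.float64(82.9)]
side green [(298.7, 356.7, 4184.0)]
  quad [[345, 342], [339, 383], [249, 383], [265, 323]]
  rect on plane [array([471.2, 388.5]), array([119.4, 188.7]), np.float64(81.3)]
side black [(288.3, 214.2, 3093.0), (261.2, 174.6, 51.0), (252.6, 191.4, 9.0)]
  quad [[317, 244], [238, 227], [248, 197], [331, 178]]
  rect on plane [array([531.6, -15.3]), array([216.2, 211.6]), np.float64(81.4)]
side cream [(239.5, 237.1, 158.0), (275.8, 240.8, 152.0), (309.8, 217.2, 81.0), (311.1, 190.2, 74.0), (259.2, 201.1, 70.0)]
side orange []
green (array([471.19916157, 386.36438247,  -2.07070765]), np.float64(3.3030535843812334))
black (array([566.48498473, -51.80620649, -13.97721445]), np.float64(91.28131003326936))
chip [540.  96.  60.] [546.7  97.6  33.4] 4.7 
chip [635.  89.  60.] [643.7  90.8  27.3] 4.0 
chip [464. -70.  60.] [464.3 -70.2  56.4] 0.3 
chip [465.  28.  60.] [464.7  28.   57.1] 0.5 
chip [581. -74.  60.] [581.3 -74.4  56.7] 0.5 
chip [604. -15.  60.] [604.4 -14.7  57.1] 0.1 
chip [455. 103.  60.]
```

>>> apply_moves([
  [-49,-12,-8,0,0,0,0],
  [-49,-12,-8,0,0,0,0],
  [-49,-12,-8,0,0,0,0],
  [-49,-12,-8,0,0,0,0],
  [-49,-12,-8,0,0,0,0],
  [-49,-11,-8,0,0,0,0],
  [0,0,0,0,0,-0.126,0],
  [0,0,0,0,0,-0.127,0],
  [0,0,0,0,0,0,0],
])

```text
time: 1.32
tool_pos: [466.5, 385.4, 252.0]
tcp_rot: [-180.0, -0.0, 173.1]
ft_force: [-0.1, -0.5, -0.5]
finger_gap: 85.2
grip_force: 0.0
```

Run:
```python
from h import *
c=optics.get_calibration("wrist");im=optics.snapshot("wrist");cv2.imwrite("pics/w1.png",im[:,:,::-1])
s=sensors.sense();print(s["tool_pos"],s["tcp_rot"],np.round(c["pose"],2).tolist(),np.round(c["camera_matrix"]).tolist())
# board: threshold + close
for n,roi in(("top",(225,155,320,255)),("side",(225,160,345,245))):
    im=optics.snapshot(n);x0,y0,x1,y1=roi
    hsv=cv2.cvtColor(im,cv2.COLOR_RGB2HSV)
    m=np.zeros((384,512),np.uint8);m[y0:y1,x0:x1]=(im.max(2)<48)[y0:y1,x0:x1]*255
    m=cv2.morphologyEx(m,cv2.MORPH_OPEN,np.ones((3,3)))
    b=blobs(m,200);print(n,[x[2] for x in b])
    pts=np.vstack([x[3] for x in b]).reshape(-1,2)
    P=np.array([plane(n,p,50)[:2] for p in pts],np.float32)
    print(cv2.minAreaRect(P))
```

```text
[466.34425603 385.52069996 252.00482959] [-1.79982769e+02 -2.28043633e-02  1.72975365e+02] [[0.12, 0.95, 0.3, 388.34], [0.99, -0.11, -0.04, 394.93], [0.0, 0.3, -0.95, 421.67], [0.0, 0.0, 0.0, 1.0]] [[322.0, 0.0, 259.0], [0.0, 322.0, 192.0], [0.0, 0.0, 1.0]]
top [528.0]
((595.866943359375, -64.8467025756836), (154.51400756835938, 73.25540924072266), 79.59620666503906)
side [1708.0]
((579.1141357421875, 15.152183532714844), (146.58770751953125, 164.54214477539062), 0.5690584778785706)
```

View pics/w1.png

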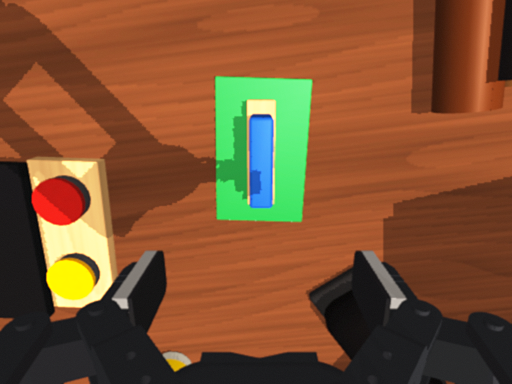

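The wrist view shows the scraper on the mat, with the blue grip from (261,115) to (261,207) and the jaws straddling its line. I fit the scraper and board models to the silhouettes.

```bash
cat >> h.py <<'E'
from scipy.optimize import least_squares
def proj(c,P):
    K=np.array(c["camera_matrix"]);T=np.linalg.inv(np.array(c["pose"]));q=(K@(T[:3,:3]@P.T+T[:3,3:4])).T
    return q[:,:2]/q[:,2:]
def mom(k):
    M=cv2.moments(np.float32(k).reshape(-1,1,2)) if not (hasattr(k,'ndim') and k.ndim==2 and k.shape==(384,512)) else cv2.moments(k,True)
    a=M["m00"];return np.array([M["m10"]/a,M["m01"]/a,M["mu20"]/a/10,M["mu02"]/a/10,M["mu11"]/a/10])
def box(x,y,yaw,L,W,z0,z1):
    t=np.radians(yaw);R=np.array([[np.cos(t),-np.sin(t)],[np.sin(t),np.cos(t)]])
    b=np.array([[i*L/2,j*W/2] for i in(-1,1) for j in(-1,1)])@R.T+[x,y]
    return np.vstack([np.c_[b,np.full(4,z)] for z in(z0,z1)])
def fit(views,p0,L,W,z0,z1,freez=True):
    # views: list of (calib, mask)
    obs=[mom(m) for _,m in views]
    def f(p):
        b=p[3] if freez else 0
        return np.concatenate([mom(cv2.convexHull(np.float32(proj(c,box(p[0],p[1],p[2],L,W,z0+b,z1+b)))))-o for (c,_),o in zip(views,obs)])
    s=least_squares(f,p0,x_scale=[1,1,1,1][:len(p0)],diff_step=1e-3);return s.x,s.fun
E
python3 - <<'E'
from h import *
ims={n:cv2.imread(f"pics/{f}.png")[:,:,::-1].copy() for n,f in(("top","top0"),("side","side0"),("wrist","w1"))}
cal["wrist"]=optics.get_calibration("wrist")
rois={"top":(100,180,180,275),"side":(235,310,365,384),"wrist":(205,60,320,235)}
def big(m):
    f=np.zeros_like(m);cv2.drawContours(f,[blobs(m)[0][3]],-1,255,-1);return f
V={n:(cal[n],big(mask(ims[n],"blue",rois[n]))) for n in rois}
for sel in(["wrist"],["top","side"],["wrist","top","side"]):
    x,e=fit([V[n] for n in sel],[466,386,-7,4.] if len(sel)>1 else [466,386,-7],100,26,28 if len(sel)>1 else 32,83 if len(sel)>1 else 87,len(sel)>1);print(sel,x.round(1),e.round(1))
V={n:(cal[n],big(mask(ims[n],"green",rois[n]))) for n in("top","wrist")}
x,e=fit(list(V.values()),[470,386,-8.7,0.],190,120,0,4);print("mat",x.round(1),e.round(1))
# board colours
for n,pt in(("top",[(270,204),(245,200),(300,230),(240,225),(285,170)]),("side",[(288,214),(250,215),(320,190)])): print([ims[n][y,x].tolist() for x,y in pt])
E
```

```text
['wrist'] [465.4 388.3  -7.3] [ 0.   0.4  0.9  5.4 -0.1]
['top', 'side'] [466.  386.   -7.3   3.1] [ 0.4 -0.   0.5  1.  -0.2 -0.   0.2  1.8  1.3  0.2]
['wrist', 'top', 'side'] [467.  387.1  -7.3  -6.2] [-1.  -0.1  0.6  1.3 -0.   0.9 -0.   0.5  0.9 -0.2 -0.8  2.4  1.5  1.2
  0.2]
mat [470.2 388.1  -8.7   0. ] [-0.8  0.   0.2  0.2 -0.1 -0.3  1.1  0.9  1.4 -0. ]
[[57, 54, 52], [60, 56, 54], [52, 52, 52], [67, 62, 60], [138, 76, 49]]
[[44, 37, 34], [45, 35, 29], [42, 34, 31]]
```

>>> apply_moves([
  [0,1.5,50,0,0,0.008,0],
  [0,0,50,0,0,0,0],
  [0,0,50,0,0,0,0],
  [0,0,35,0,0,0,0],
  [0,0,22,0,0,0,0],
  [0,0,0,0,0,0,0],
  [0,0,0,0,0,0,1],
  [0,0,0,0,0,0,1],
  [0,0,0,0,0,0,1],
  [0,0,0,0,0,0,1],
  [0,0,0,0,0,0,1],
  [0,0,0,0,0,0,1],
], force=60)

```text
time: 2.98
tool_pos: [467.5, 387.7, 46.6]
tcp_rot: [179.9, 0.1, 172.7]
ft_force: [-0.2, 0.6, 5.8]
finger_gap: 24.7
grip_force: 60.3
```

Run:
```python
from h import *
s=sensors.sense();print(s["tool_pos"].round(1) if hasattr(s["tool_pos"],'round') else s["tool_pos"],s["tcp_rot"],s["finger_gap"],s["grip_force"],s["ft_force"])
for n,roi in(("top",(220,155,320,255)),("side",(225,150,345,250))):
    im=cv2.imread(f"pics/{n}0.png").astype(int);x0,y0,x1,y1=roi
    m=np.zeros((384,512),np.uint8);mm=(im.max(2)<80)&(im.max(2)-im.min(2)<19);m[y0:y1,x0:x1]=mm[y0:y1,x0:x1]*255
    m=cv2.morphologyEx(m,cv2.MORPH_OPEN,np.ones((3,3)))
    b=blobs(m,100);print(n,[x[2] for x in b])
    P=np.array([plane(n,p,50)[:2] for p in b[0][3].reshape(-1,2)],np.float32)
    print(cv2.minAreaRect(P))
```

```text
[467.5 387.7  46.6] [1.79909360e+02 9.37570527e-02 1.72674132e+02] 24.65086029891329 60.329142808914185 [-0.20564629  0.58254724  5.80721254]
top [4711.0]
((530.2877197265625, -25.49920654296875), (211.73968505859375, 215.45413208007812), 81.21438598632812)
side [3397.0]
((532.0772094726562, -15.2669677734375), (215.687744140625, 213.86972045898438), 81.65479278564453)
```

Run:
```python
from h import *
a=cv2.imread("pics/top0.png")[155:260,200:345];b=cv2.imread("pics/side0.png")[145:280,220:350]
cv2.imwrite("pics/c1.png",np.hstack([cv2.resize(a,(405,293),interpolation=cv2.INTER_CUBIC),cv2.resize(b,(282,293),interpolation=cv2.INTER_CUBIC)]))
# expected board outline projections for candidates
for yc in(-15,-20,-25):
    P=box(531,yc,-8.7,220,220,50,50)[:4];print(yc,"top",proj(cal["top"],P).round(0).tolist(),"side",proj(cal["side"],P).round(0).tolist())
```

```text
-15 top [[298.0, 244.0], [226.0, 234.0], [307.0, 174.0], [237.0, 164.0]] side [[332.0, 184.0], [319.0, 245.0], [257.0, 170.0], [236.0, 228.0]]
-20 top [[299.0, 244.0], [228.0, 234.0], [308.0, 174.0], [239.0, 164.0]] side [[332.0, 182.0], [319.0, 243.0], [258.0, 169.0], [236.0, 226.0]]
-25 top [[301.0, 244.0], [230.0, 234.0], [310.0, 174.0], [240.0, 164.0]] side [[332.0, 181.0], [319.0, 242.0], [258.0, 168.0], [236.0, 225.0]]
```

View pics/c1.png

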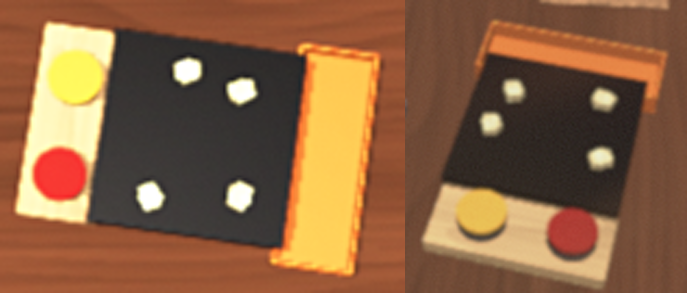

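The top view gives the board corners at about (241,166), (232,234), (310,175) and (301,244), so the board is near (531,-21) with yaw -8.7°. The chips lie at board u = -58, -73, 58 and 72, so two strokes are needed at u = ±60. I lift the scraper, align it and carry it over.

>>> apply_moves([
  [0,0,-20,0,0,0,1],
  [0,0,-40,0,0,0,1],
  [0,0,-40,0,0,0.023,1],
  [-8,-38,0,0,0,0,1],
  [-8,-38,0,0,0,0,1],
  [-8,-38,0,0,0,0,1],
  [-8,-39,0,0,0,0,1],
  [-8,-39,0,0,0,0,1],
  [-8,-39,0,0,0,0,1],
  [-8,-39,0,0,0,0,1],
  [-8,-39,0,0,0,0,1],
  [0,0,0,0,0,0,1],
  [0,0,0,0,0,0,1],
])

```text
time: 4.6
tool_pos: [483.6, 72.3, 145.9]
tcp_rot: [180.0, 0.0, 171.3]
ft_force: [0.5, 0.1, -1.5]
finger_gap: 24.5
grip_force: 59.7
```

Run:
```python
from h import *
s=sensors.sense();print(s["tool_pos"],s["tcp_rot"],s["finger_gap"],s["ft_force"])
a=optics.snapshot("wrist");b=optics.snapshot("side")
cv2.imwrite("pics/w2.png",np.hstack([cv2.resize(a,(400,300)),cv2.resize(b[100:350,150:450],(360,300))])[:,:,::-1])
```

```text
[483.56303303  72.25841893 145.94894917] [1.79968051e+02 2.51594335e-02 1.71318083e+02] 24.510663199841034 [ 0.46452974  0.14380733 -1.49850202]
```

View pics/w2.png

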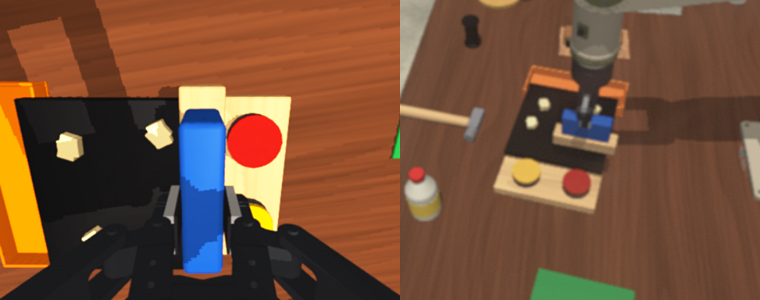

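The wrist view shows the scraper held straight. Chips are at full-resolution pixels (88,187) and (203,170), and the board's tray edge runs from (20,125) to (60,335). I check these as positions.

Run:
```python
from h import *
c=optics.get_calibration("wrist")
t=np.radians(-8.7);U=np.array([np.cos(t),np.sin(t)]);V=np.array([-U[1],U[0]])
for n,p,z in(("edge",(20,125),50),("edge",(60,335),50),("corner",(230,127),50),("chipA",(88,187),58),("chipB",(203,170),58)):
    q=plane("wrist",p,z,c);d=q[:2]-[531,-21];print(n,q.round(1),"u,v",(d@U).round(1),(d@V).round(1))
```

```text
edge [ 404.4 -110.5   50. ] u,v -111.7 -107.6
edge [ 609.1 -147.9   50. ] u,v 96.4 -113.6
corner [431.2  57.4  50. ] u,v -110.5 62.4
chipA [461.4 -67.5  58. ] u,v -61.7 -56.5
chipB [461.4  30.3  58. ] u,v -76.5 40.1
```

>>> apply_moves([
  [0,0,25,0,0,0,1],
  [0,0,15,0,0,0,1],
  [0,0,8,0,0,0,1],
  [0,0,4,0,0,0,1],
  [0,0,0,0,0,0,1],
])

```text
time: 5.32
tool_pos: [483.6, 72.1, 93.5]
tcp_rot: [180.0, 0.0, 171.4]
ft_force: [-0.4, -0.2, -1.0]
finger_gap: 24.5
grip_force: 59.7
```

>>> apply_moves([
  [0,-8,0,0,0,0,1],
  [0,-8,0,0,0,0,1],
  [0,-8,0,0,0,0,1],
  [0,-8,0,0,0,0,1],
  [0,-8,0,0,0,0,1],
  [0,-8,0,0,0,0,1],
  [0,-8,0,0,0,0,1],
  [0,-8,0,0,0,0,1],
  [0,-8,0,0,0,0,1],
  [0,-8,0,0,0,0,1],
  [0,-8,0,0,0,0,1],
  [0,-8,0,0,0,0,1],
  [0,0,0,0,0,0,1],
])

```text
time: 6.95
tool_pos: [469.0, -23.5, 93.3]
tcp_rot: [-180.0, 0.0, 171.3]
ft_force: [0.5, 0.1, -1.5]
finger_gap: 24.4
grip_force: 59.7
```

Run:
```python
from h import *
s=sensors.sense();print(s["tool_pos"],s["tcp_rot"],s["finger_gap"],s["ft_force"])
a=optics.snapshot("wrist");b=optics.snapshot("side")
cv2.imwrite("pics/w3.png",np.hstack([cv2.resize(a,(400,300)),cv2.resize(b[100:300,200:440],(360,300))])[:,:,::-1])
```

```text
[469.02787101 -23.50987974  93.3042383 ] [-1.79995131e+02  3.91499333e-03  1.71312569e+02] 24.35951422026211 [ 0.45859878  0.14395675 -1.45650814]
```

View pics/w3.png

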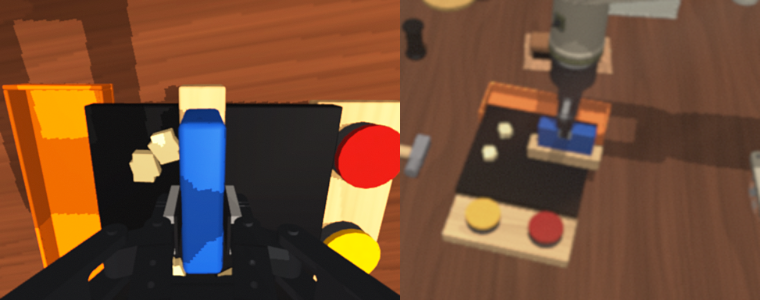

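The wrist view shows both near chips together in front of the foot, at (165,147) and (145,165), and none have slipped past. I finish the stroke slowly.

>>> apply_moves([
  [0,-6,0,0,0,0,1],
  [0,-6,0,0,0,0,1],
  [0,-6,0,0,0,0,1],
  [0,-6,0,0,0,0,1],
  [0,-6,0,0,0,0,1],
  [0,-5,0,0,0,0,1],
  [0,-5,0,0,0,0,1],
  [0,-5,0,0,0,0,1],
  [0,-5,0,0,0,0,1],
  [0,-5,0,0,0,0,1],
  [0,-5,0,0,0,0,1],
  [0,-5,0,0,0,0,1],
  [0,-5,0,0,0,0,1],
  [0,-5,0,0,0,0,1],
  [0,-5,0,0,0,0,1],
  [0,-5,0,0,0,0,1],
  [0,-5,0,0,0,0,1],
  [0,-5,0,0,0,0,1],
  [0,0,0,0,0,0,1],
  [0,0,0,0,0,0,1],
])

```text
time: 9.55
tool_pos: [454.8, -116.8, 93.3]
tcp_rot: [180.0, -0.0, 171.4]
ft_force: [-0.4, 0.3, -1.2]
finger_gap: 24.1
grip_force: 59.7
```

Run:
```python
from h import *
s=sensors.sense();print(s["tool_pos"],s["tcp_rot"],s["finger_gap"],s["ft_force"])
a=optics.snapshot("wrist");b=optics.snapshot("top")
cv2.imwrite("pics/w4.png",np.hstack([cv2.resize(a,(400,300)),cv2.resize(b[150:270,200:344],(360,300))])[:,:,::-1])
```

```text
[ 454.78565749 -116.80665927   93.26729583] [ 1.79993460e+02 -2.28062326e-03  1.71352636e+02] 24.057390487483953 [-0.35408721  0.32453228 -1.19263304]
```

View pics/w4.png

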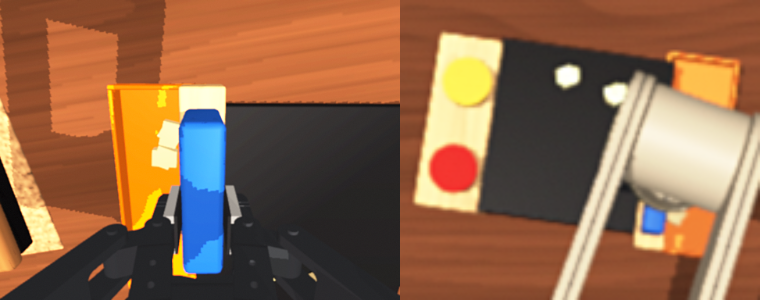

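Both chips are past the foot, inside the tray at wrist (165,145), and the board's near half is clear. Next I lift, move to the far half and take a picture.

>>> apply_moves([
  [0,0,-25,0,0,0,1],
  [0,0,-25,0,0,0,1],
  [-20,30,0,0,0,0,1],
  [-20,30,0,0,0,0,1],
  [-20,30,0,0,0,0,1],
  [-20,30,0,0,0,0,1],
  [-20,30,0,0,0,0,1],
  [-22,26,0,0,0,0,1],
  [0,0,0,0,0,0,1],
  [0,0,0,0,0,0,1],
])

```text
time: 10.9
tool_pos: [601.3, 38.7, 142.9]
tcp_rot: [-180.0, -0.1, 171.4]
ft_force: [-0.5, 0.5, -2.1]
finger_gap: 24.2
grip_force: 59.8
```

Run:
```python
from h import *
s=sensors.sense();print(s["tool_pos"],s["tcp_rot"],s["finger_gap"],s["ft_force"])
a=optics.snapshot("wrist");b=optics.snapshot("top")
cv2.imwrite("pics/w5.png",np.hstack([cv2.resize(a,(400,300)),cv2.resize(b[150:270,200:344],(360,300))])[:,:,::-1])
```

```text
[601.34555628  38.74357598 142.86227322] [-1.79973243e+02 -5.97838102e-02  1.71388849e+02] 24.206701241319873 [-0.50383596  0.47436758 -2.13576486]
```

View pics/w5.png

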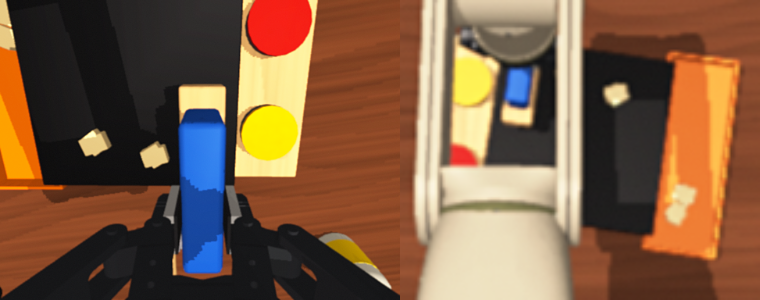

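Chips 1 and 2 lie in the tray at right-panel (682,203). The other two are ahead of the foot at (95,143) and (155,155). I do the second stroke.

>>> apply_moves([
  [0,0,25,0,0,0,1],
  [0,0,15,0,0,0,1],
  [0,0,8,0,0,0,1],
  [0,0,2,0,0,0,1],
  [0,0,0,0,0,0,1],
  [0,-8,0,0,0,0,1],
  [0,-8,0,0,0,0,1],
  [0,-8,0,0,0,0,1],
  [0,-8,0,0,0,0,1],
  [0,-8,0,0,0,0,1],
  [0,-8,0,0,0,0,1],
  [0,-8,0,0,0,0,1],
  [0,-8,0,0,0,0,1],
  [0,-8,0,0,0,0,1],
  [0,-8,0,0,0,0,1],
  [0,-6,0,0,0,0,1],
  [0,0,0,0,0,0,1],
])

```text
time: 13.12
tool_pos: [588.9, -46.7, 93.3]
tcp_rot: [-180.0, 0.0, 171.3]
ft_force: [-0.1, 1.2, -1.5]
finger_gap: 24.3
grip_force: 59.8
```

>>> apply_moves([
  [0,-6,0,0,0,0,1],
  [0,-6,0,0,0,0,1],
  [0,-6,0,0,0,0,1],
  [0,-6,0,0,0,0,1],
  [0,-6,0,0,0,0,1],
  [0,-5,0,0,0,0,1],
  [0,-5,0,0,0,0,1],
  [0,-5,0,0,0,0,1],
  [0,-5,0,0,0,0,1],
  [0,-5,0,0,0,0,1],
  [0,-5,0,0,0,0,1],
  [0,-5,0,0,0,0,1],
  [0,-5,0,0,0,0,1],
  [0,-5,0,0,0,0,1],
  [0,-5,0,0,0,0,1],
  [0,-5,0,0,0,0,1],
  [0,-5,0,0,0,0,1],
  [0,0,0,0,0,0,1],
  [0,0,0,0,0,0,1],
])

```text
time: 15.5
tool_pos: [575.4, -135.1, 93.3]
tcp_rot: [180.0, -0.0, 171.4]
ft_force: [0.3, -0.8, -0.9]
finger_gap: 24.5
grip_force: 59.7
```

>>> apply_moves([
  [0,0,-25,0,0,0,1],
  [0,0,-30,0,0,0,1],
  [15,41,0,0,0,0,1],
  [15,42,0,0,0,0,1],
  [15,42,0,0,0,0,1],
  [15,42,0,0,0,0,1],
  [15,42,0,0,0,0,1],
  [15,42,0,0,0,0,1],
  [15,42,0,0,0,0,1],
  [15,42,0,0,0,0,1],
  [16,42,0,0,0,0,1],
  [16,42,0,0,0,0,1],
  [16,41,0,0,0,0,1],
  [16,41,0,0,0,0,1],
  [0,0,0,0,0,0,1],
  [0,0,0,0,0,0,1],
])

```text
time: 17.5
tool_pos: [468.6, 387.6, 148.1]
tcp_rot: [-180.0, -0.0, 171.4]
ft_force: [-0.9, -0.4, -1.2]
finger_gap: 24.2
grip_force: 59.9
```

Run:
```python
from h import *
s=sensors.sense();print(s["tool_pos"],s["tcp_rot"],s["finger_gap"],s["ft_force"])
a=optics.snapshot("wrist");b=optics.snapshot("top")
cv2.imwrite("pics/w6.png",np.hstack([cv2.resize(a,(400,300)),cv2.resize(b[150:270,200:344],(360,300))])[:,:,::-1])
```

```text
[468.55728387 387.58111724 148.05327082] [-1.79961053e+02 -6.94156050e-03  1.71408736e+02] 24.172125733679245 [-0.94972011 -0.39257166 -1.16211478]
```

View pics/w6.png

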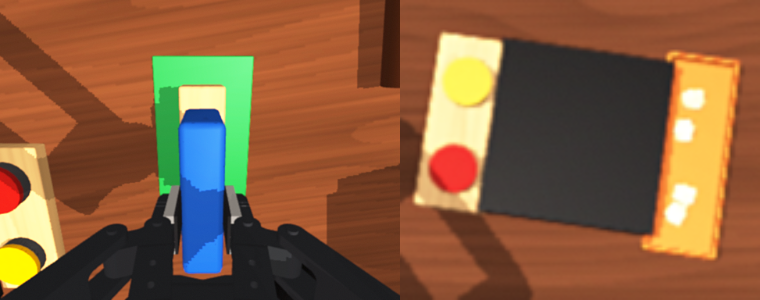

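The top view shows all four chips in the tray at (693,98), (683,130), (684,193) and (676,213). The board is empty, the tins haven't moved, and the scraper is over the mat. I lower it until it touches.

>>> apply_moves([
  [0,0,40,0,0,0,1],
  [0,0,35,0,0,0,1],
  [0,0,15,0,0,0,1],
  [0,0,6,0,0,0,1],
  [0,0,3,0,0,0,1],
  [0,0,1,0,0,0,1],
  [0,0,1,0,0,0,1],
  [0,0,0,0,0,0,1],
])

```text
time: 18.6
tool_pos: [469.0, 388.0, 47.8]
tcp_rot: [180.0, 0.0, 171.4]
ft_force: [0.0, -0.0, -1.5]
finger_gap: 24.4
grip_force: 59.8
```

>>> apply_moves([
  [0,0,0.7,0,0,0,1],
  [0,0,0.7,0,0,0,1],
  [0,0,0,0,0,0,1],
  [0,0,0,0,0,0,1],
])

```text
time: 19.1
tool_pos: [468.9, 388.0, 46.6]
tcp_rot: [180.0, 0.0, 171.4]
ft_force: [-2.7, -1.2, 4.8]
finger_gap: 24.3
grip_force: 60.7
```

Contact at the expected height, 46.6 mm. I release and withdraw.

>>> apply_moves([
  [0,0,0,0,0,0,0.5],
  [0,0,0,0,0,0,0.3],
  [0,0,0,0,0,0,0],
  [0,0,0,0,0,0,0],
  [0,0,0,0,0,0,0],
  [0,0,0,0,0,0,0],
  [0,0,0,0,0,0,0],
])

```text
time: 19.98
tool_pos: [468.8, 387.8, 45.9]
tcp_rot: [180.0, 0.0, 171.4]
ft_force: [0.3, 0.4, 0.4]
finger_gap: 85.3
grip_force: 0.0
```

>>> apply_moves([
  [0,0,-15,0,0,0,0],
  [0,0,-30,0,0,0,0],
  [0,0,-50,0,0,0,0],
  [0,0,-50,0,0,0,0],
  [0,0,-50,0,0,0,0],
  [0,0,0,0,0,0,0],
  [0,0,0,0,0,0,0],
])

```text
time: 20.85
tool_pos: [468.8, 387.8, 241.6]
tcp_rot: [180.0, 0.0, 171.4]
ft_force: [-0.2, 0.3, -0.6]
finger_gap: 85.6
grip_force: 0.0
```

Run:
```python
from h import *
a=optics.snapshot("wrist");b=optics.snapshot("side");print(len(blobs(mask(optics.snapshot("top"),"green",(100,180,180,275)))))
cv2.imwrite("pics/w7.png",np.hstack([cv2.resize(a,(400,300)),cv2.resize(b[130:384,200:504],(360,300))])[:,:,::-1])
```

```text
2
```

View pics/w7.png

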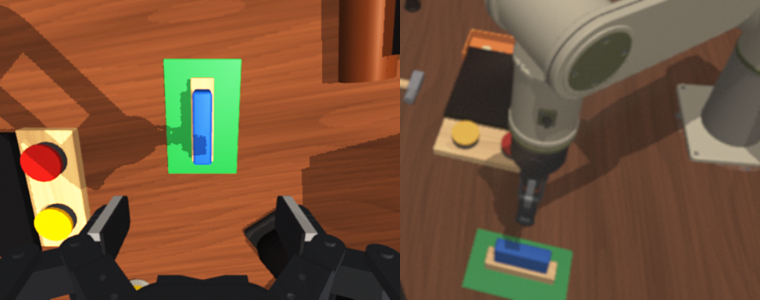

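The scraper stands upright and centred on the mat at (202,126), with the gripper clear of it. I hand in.

```bash
python3 -c "
from bench import r
print(r.hand_in())"
```

```text
the job is handed in; nothing more can be done
None
```

The job is handed in: all four offcuts are in the orange tray, the scraper stands upright and released on its green mat, and the tins and brush were not touched; it took about 21 s of the 58 s allowed.

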